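# Press a hinge pin home with the bench ratchet clamp

## Robot

A 6-joint arm with a two-finger parallel gripper is mounted at the origin on the work surface. World frame = base frame: x ahead of the robot, y to its left, z up, the work surface at z = 0. Lengths are in m, angles in rad, forces in N, time in s.
With the tool pointing down it reaches from about 0.225 to 0.875 m from the base axis. Payload 3.4 kg.
Tool frame: the origin (TCP) lies at the very end of the fingers, on their centre line; the grasp point (between the pads) lies behind it (manip.grasp_offset is the z of the grasp point in the tool frame, in m); z points along the fingers, y is the line along which they close (so a half turn about z gives the same grasp; the last joint's range is limited). The gripper opens to 85 mm and grips with 20 to 120 N. Pads are 22 mm wide; open, the fingers measure 114 mm over their backs; the gripper's body (76 mm by 85 mm) begins 54 mm behind the grasp point. The pads swing forward as they close: fully open they stand 13 mm farther back than shut.
Start: joints at [1.154, 0.276, 1.505, -0, 1.361, -0.121], TCP at [0.168, 0.55, 0.231] pointing down, gripper open.
Joint ranges: [-2.89, 2.89], [-0.75, 2.08], [0.22, 2.7], [-1.18, 4.32], [0.11, 2.71], [-2.7, 2.7]. Speed limits (rad/s): [2.57, 2.57, 3.14, 3.14, 3.14, 3.14].

## Interface

Orientations are given as a unit quaternion [w, x, y, z].
In Python, from rig import manip gives the robot as it stands.
- The arm moves only by the shell command python3 -m pendant 'ROWS' [FORCE]. ROWS is JSON, a list of rows, each an object of numbers: "dx", "dy", "dz": the shift along the tool's x, y, z in m; "rx", "ry", "rz": the turn, a rotation vector about the tool's x, y, z in degrees; "hand": the finger opening in m, from 0 to 0.0854. In form: [{"dx": .., "dy": .., "dz": .., "rx": .., "ry": .., "rz": .., "hand": ..}, ...]. A call has 1 to 12 rows; each row shifts and turns the commanded pose from where the row before left it, along the tool's axes as they then stand; what a row does not reach is not made up. A row lasts 1/12 s, in which the tool goes at most 41.7 mm and 7.16 degrees, less where a joint would pass 70% of its speed; a pose out of reach is approached as far as the arm can. A call is refused whole if a number of a shift passes 0.0417 or a number of a turn 7.16, either way. A call with a gripper value outside its range is refused whole. The fingers move at their own pace and stop on an object; FORCE is the grip in N (left out, the last holds). Time passes only in rows, so rows that do not move let the fingers close. It gives the time, the measured TCP pose, the force, the opening and the grip force at its end, in the units of the state.
- manip.get_state(): the state, without advancing time (a new reading comes with each control period).
- manip.get_image(name): name is "scene" or "top"; returns a dict with "frame" (384x512x3 uint8, red, green, blue), "fx", "fy", "cx", "cy" (pixels), "position" and "attitude" of the camera in the world. Camera axes: x right, y up, looking along -z (the intrinsics and any distortion apply to the point x, -y, -z); pixel columns grow to the right and rows downward; lengths in m; the calibration is good to about 2 mm. A picture is of the moment at which its call begins. There is no depth.
- manip.sign_off(): hands the job in; it is judged then, once.
The state is a dict: "clock": time; "qpos": joint angles; "qd": joint speeds; "effort": joint torques, N m; "position": TCP position; "ee_rot": TCP orientation; "contact_force": force on the tool from outside, world axes, zero at the start; "moment": the same for the moment, N m; "width": finger opening in m; "gripper_force": force on a finger pad.
Only numpy, scipy, OpenCV 4.12 (cv2) and the standard library are available. Lean on these libraries where they do the work, as an engineer would, in place of code of your own. Each camera call takes 0.05 s, during which the arm holds its last target. There are 200 camera calls.

## Task

Pump the trigger of the ratchet clamp so that its jaw pushes the headed pin into the steel block until the pin's head is squeezed firmly home against the block, hold that squeeze for a moment, but stop there and do not overload it. Then press the clamp's release and keep it pressed until the jaw has gone all the way back. Leave the block in its place; touch neither it, the pin nor the jaw's pad, and leave the other things alone.

Things in the scene. Friction and masses are not known exactly. Their poses are not given: they have to be found in the camera images.
- clamp: ratchet clamp bolted to the bench on a dark steel plate 400 x 170 x 8. +x: the way the jaw advances, +y across, +z up. Origin: on the bench under the trigger's hinge, which lies 90 up between grey cheeks (28 long, 106 high). Along +x come: trigger's grip bar, cheeks, release bar, jaw, pin in its block, stop. A toothed bar (teeth 10 apart, tops 45 up) runs under trigger and release to the jaw.
- trigger_bar (a point): centre of the trigger's grip bar: round, black, 18 diameter, 40 long along the clamp's y, on a lever at x = -100 in the clamp's frame, 115 above the bench at rest. Push it straight down from above: it comes down 51 over the full stroke (to 64) and moves under 6 along x. A spring lifts it again.
- trigger (a joint): rad: 0 up, 0.50 hard on its stop. A full stroke (past 0.46, 47 mm down) moves the jaw on one tooth, 10 mm; let it up fully (below 0.02) before the next. Push at the grip bar: 3 to 9 N idle, about 10 N while the pin slides; with the pin home it rises 1 to 2 N per mm: 12 N held squeezes the pin with about 20 N, 14 N with 26 N, 22 N with 50 N. Go slowly (50 mm/s): speed adds to the force.
- release_bar (a point): centre of the release's bar: a round black bar, 14 diameter, 34 long along the clamp's y, at x = 40 in the clamp's frame, 66 above the bench at rest. Pushed straight down it goes 14 to its stop, moving 5 towards the trigger; takes 3 to 8 N, then it is hard. A spring lifts it.
- release (a joint): rad: 0 at rest (its pawl holds the jaw; it twitches up to 0.2 as teeth pass), 0.30 fully pressed. From about 0.24 the jaw is free, if the trigger is up, and its spring takes it back in about 1 s; keep it pressed meanwhile.
- jaw (a joint): how far the jaw has advanced along the clamp's +x, m: 0 fully back (at the start), at most 0.062. After each stroke it stays just short of a multiple of 10 mm.
- pad: black sprung pad on the jaw's front, 8 x 32 x 40; origin at its centre, 34 above the bench; its front face is 4 ahead of it. It gives 1 mm per 30 N.
- stop: dark steel stop fixed on the base plate, 24 x 60 x 55, with a low fence on each side (14 high, 62 long) between which the block lies; origin at the foot of its face that looks to the jaw; axes as the clamp's. It stands at a different distance each time.
- block: loose steel block 50 x 40 x 48 (0.7 kg) between the fences, up to 6 off the stop's face (the jaw pushes it up against it); origin at the centre of its underside, axes about as the clamp's.
- pin (a joint): how far the pin is in its tight hole, m: it starts part way in; at 0.020 it is home, its head (18 diameter, 6 thick) flat against the block. It slides in at 12 N and stays where it is. Firmly home means squeezed by the pad with at least 20 N; over 55 N spoils it.
- spare_pin: spare steel pin like the one in the block, standing on its head on the clamp's base plate, 42 high; origin under its head. Bystander.
- collar: steel collar, 32 outside diameter, 14 high, lying on the clamp's base plate; origin at the centre of its underside. Bystander.
- hammer: hammer with wooden handle lying on the bench; origin near its middle. Bystander.
- round_bar: dark steel bar end, 52 diameter, 120 high, standing on the bench; origin at its foot. Bystander.
- pliers: pair of locking pliers, about 170 long, lying flat. Bystander.
- wrench: steel wrench lying flat. Bystander.
- straps: stack of bent dark steel straps, about 240 x 35 x 15, lying flat. Bystander.
Mind the look-alikes: they are no part of the job. What is shaped like the block but purple is not meant.

How it is judged:
By the outcome, as a careful person would: the job done as asked, in the order asked, and still so for the second after the job is handed in, with the robot touching nothing.
It also fails if it takes over 51 s, if anything falls off the work surface, if the arm or the gripper's body presses on something with over 40 N, if the wrist force passes 120 N, or if a joint passes its speed limit or range.

## Working session

There is one attempt and no reset: what is moved stays moved. The work goes in short steps, Python scripts to look and compute and a shell command to move; the robot and the scene stay as the last step left them, time stands still between calls to the robot, and variables do not carry over. Pictures are saved under pics/ and viewed, at most 10 in all, crops included, and the job is handed in when it is done.

```bash
ls; mkdir -p pics; cat > h.py <<'E'
import numpy as np, cv2
from rig import manip
from scipy.spatial.transform import Rotation as R
def rot(a):
    a=np.array(a,float)
    return a if a.shape==(3,3) else R.from_quat(a[[1,2,3,0]]).as_matrix()
def ray(im,u,v):
    d=np.array([(u-im['cx'])/im['fx'],-(v-im['cy'])/im['fy'],-1.])
    return np.array(im['position']),rot(im['attitude'])@d
def plane(im,u,v,z):
    o,d=ray(im,u,v); return o+d*(z-o[2])/d[2]
def tri(im1,p1,im2,p2):
    o1,d1=ray(im1,*p1);o2,d2=ray(im2,*p2)
    s=np.linalg.lstsq(np.c_[d1,-d2],o2-o1,rcond=None)[0]
    a=o1+s[0]*d1;b=o2+s[1]*d2
    return (a+b)/2,np.linalg.norm(a-b)
E
python3 - <<'E'
from h import *
import pickle
d={}
for n in('scene','top'):
    im=manip.get_image(n);d[n]=im
    cv2.imwrite(f'pics/{n}0.png',cv2.resize(im['frame'][:,:,::-1],(800,600),interpolation=cv2.INTER_CUBIC))
    print(n,{k:v for k,v in im.items() if k!='frame'})
pickle.dump(d,open('i0.pkl','wb'))
print(manip.get_state(),manip.grasp_offset)
E
```

```text
pics
scene {'fx': 481.20785177018354, 'fy': 481.20785177018354, 'cx': 258.0325230751595, 'cy': 189.7848371288195, 'position': array([ 0.96726042, -0.64347709,  1.30023276]), 'attitude': array([0.92049373, 0.26462618, 0.08087485, 0.27590494])}
top {'fx': 478.67833900618405, 'fy': 478.67833900618405, 'cx': 247.608195145991, 'cy': 196.50271992061974, 'position': array([ 0.38920018, -0.01005723,  1.84171376]), 'attitude': array([ 0.71551816,  0.02726778, -0.03324288, -0.69726977])}
{'clock': 0.1, 'qpos': array([ 1.15402461e+00,  2.76511765e-01,  1.50600757e+00, -3.20787259e-05,
        1.36067509e+00, -1.20981729e-01]), 'qd': array([ 0.0010843 , -0.0009719 , -0.00300066,  0.00014637,  0.00060375,
       -0.00111317]), 'effort': array([ 1.70388375e-03, -4.17691076e+01, -2.46406031e+01, -1.90054521e-05,
        5.67808107e-03,  1.58191779e-05]), 'position': array([0.16742648, 0.5495988 , 0.23053718]), 'ee_rot': array([-1.97634658e-04,  1.47353063e-01,  9.89083633e-01, -7.76279122e-04]), 'contact_force': array([0.78101433, 0.36251276, 0.83595276]), 'moment': array([0.02694751, 0.04551389, 0.01092564]), 'gripper_force': 0.0, 'width': 0.08546431970635564} -0.0187
```

View pics/scene0.png

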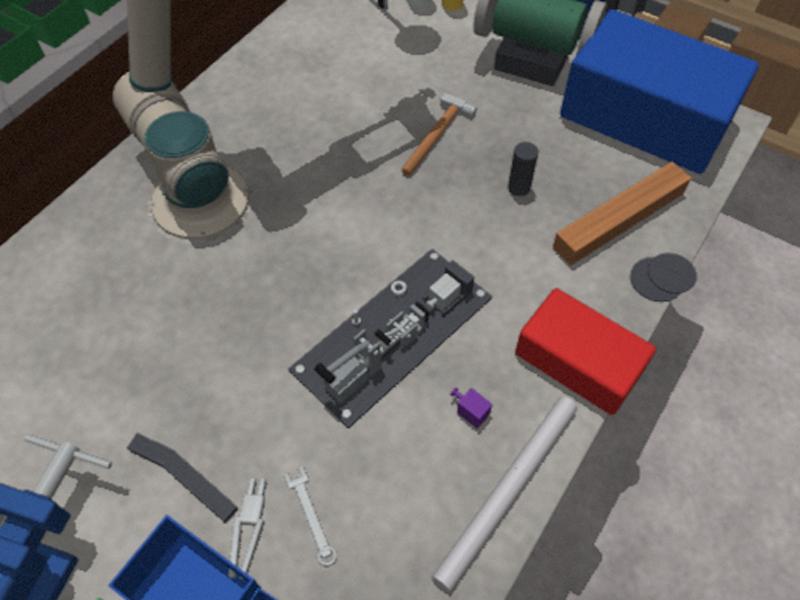

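View pics/top0.png

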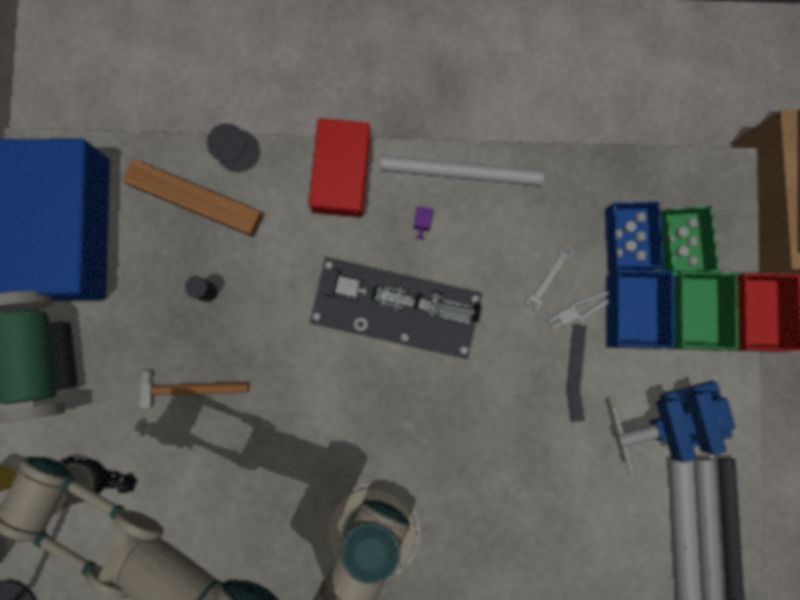

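Scene view: the clamp plate is at about (290–490, 250–425), trigger bar near (325,373), release bar near (382,338), block near (446,288). Top view: the plate is at (312–482, 258–357). The purple look-alike is away at (472,406) in the scene view. I'll zoom in on both.

```bash
python3 - <<'E'
from h import *
import pickle
d=pickle.load(open('i0.pkl','rb'))
s=d['scene']['frame'][155:275,180:320,::-1]; t=d['top']['frame'][160:235,195:315,::-1]
g=lambda a:np.clip(255*(a/255.)**0.6,0,255).astype('uint8')
cv2.imwrite('pics/s1.png',g(cv2.resize(s,(700,600),interpolation=cv2.INTER_CUBIC)))
cv2.imwrite('pics/t1.png',g(cv2.resize(t,(800,500),interpolation=cv2.INTER_CUBIC)))
for n,sl in(('top',(160,235,190,320)),('scene',(150,280,175,325))):
    f=d[n]['frame'];a,b,c,e=sl
    m=np.zeros(f.shape[:2],'uint8'); q=f[a:b,c:e].max(2); m[a:b,c:e]=(q<(62 if n=='top' else 80))*255
    m=cv2.morphologyEx(m,cv2.MORPH_CLOSE,np.ones((9,9)))
    cs=max(cv2.findContours(m,0,1)[0],key=cv2.contourArea)
    r=cv2.minAreaRect(cs); P=cv2.approxPolyDP(cv2.convexHull(cs),5,True)[:,0]
    print(n,r,np.median(q),P.tolist()); W=np.array([plane(d[n],*p,.008) for p in P]); print(W.round(4))
    B=np.array([plane(d[n],*p,.008) for p in cv2.boxPoints(r)])
    W2=[plane(d[n],*p,.008)[:2] for p in cs[:,0]]
    print('rect',cv2.minAreaRect(np.float32(W2)))
E
```

```text
top ((254.16262817382812, 196.76095581054688), (103.8109359741211, 42.00794219970703), 13.069318771362305) 104.0 [[207, 174], [212, 166], [303, 187], [306, 203], [293, 226], [206, 207]]
[[ 0.6297  0.1352  0.008 ]
 [ 0.6614  0.117   0.008 ]
 [ 0.5891 -0.2361  0.008 ]
 [ 0.5276 -0.2486  0.008 ]
 [ 0.438  -0.2002  0.008 ]
 [ 0.5022  0.1349  0.008 ]]
rect ((0.5467674732208252, -0.04864111542701721), (0.39957499504089355, 0.1621982902288437), 78.40990447998047)
scene ((249.19435119628906, 213.71446228027344), (53.188961029052734, 126.40773010253906), 47.815555572509766) 148.0 [[290, 168], [313, 191], [223, 273], [185, 237], [272, 164]]
[[ 0.5582  0.1592  0.008 ]
 [ 0.6651  0.1236  0.008 ]
 [ 0.5883 -0.2579  0.008 ]
 [ 0.4266 -0.2271  0.008 ]
 [ 0.5005  0.1404  0.008 ]]
rect ((0.5467571020126343, -0.045915231108665466), (0.406414270401001, 0.16790829598903656), 78.44515228271484)
```

View pics/s1.png

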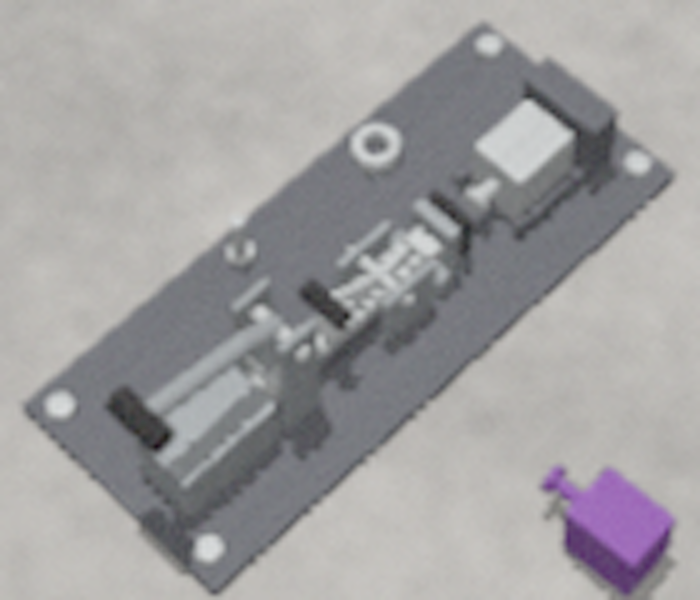

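View pics/t1.png

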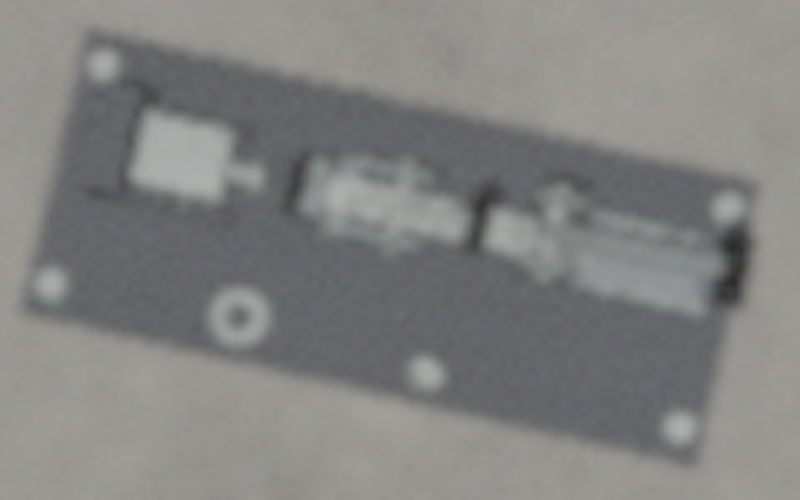

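Both zooms show the bars clearly. Scene crop: trigger bar (140,417), release bar (327,303), pad (447,215), pin head (480,190). Top crop: trigger bar (732,267), release bar (482,216), pad (298,182), pin head (255,175), block (133–232).

```bash
cat >> h.py <<'E'
S=lambda u,v:(180+(u+.5)/5-.5,155+(v+.5)/5-.5)
T=lambda u,v:(195+(u+.5)/6.6667-.5,160+(v+.5)/6.6667-.5)
a=np.radians(78.43); EX=np.array([np.cos(a),np.sin(a),0]);EY=np.array([-EX[1],EX[0],0])
E
python3 - <<'E'
from h import *
import pickle
d=pickle.load(open('i0.pkl','rb'));s,t=d['scene'],d['top']
B=[((60,404),(727,206)),((209,548),(678,427)),((488,43),(50,284)),((637,162),(102,66))]
bs=[[60,404],[209,548],[488,43],[637,162]]; bt=[[679,427],[727,206],[50,284],[102,66]]
ps=np.array([plane(s,*S(*p),.011) for p in bs]);pt=np.array([plane(t,*T(*p),.011) for p in bt])
print('bolts s',ps[:,:2].round(4).tolist(),ps.mean(0));print('bolts t',pt[:,:2].round(4).tolist(),pt.mean(0))
for P in(ps,pt):
    e=(P[2]+P[3]-P[0]-P[1])[:2];print('yaw',np.degrees(np.arctan2(e[1],e[0])))
c=(ps.mean(0)+pt.mean(0))/2
pts={}
for n,p,q in(('trig',(140,417),(732,267)),('rel',(327,303),(482,216)),('head',(481,190),(257,175)),('pad',(450,210),(298,182))):
    w,g=tri(s,S(*p),t,T(*q));pts[n]=w
    print(n,w.round(4),'gap',g.round(4),'from plate centre in clamp axes',((w-c)@EX).round(4),((w-c)@EY).round(4))
    print('   top at plane',plane(t,*T(*q),{'trig':.12,'rel':.07,'head':.034,'pad':.054}[n]).round(4),'scene',plane(s,*S(*p),{'trig':.115,'rel':.066,'head':.034,'pad':.054}[n]).round(4))
st=manip.get_state();Rt=rot(st['ee_rot'])
print('R',Rt.round(3).tolist())
print('tool yaw err for y->-EY deg',np.degrees(np.arctan2(-EY[1],-EY[0])-np.arctan2(Rt[1,1],Rt[0,1])))
E
```

```text
bolts s [[0.4411, -0.2131], [0.5696, -0.2393], [0.5141, 0.1506], [0.6424, 0.1243]] [ 0.54180584 -0.04437136  0.011     ]
bolts t [[0.4473, -0.2128], [0.5754, -0.2384], [0.5201, 0.1503], [0.6472, 0.1245]] [ 0.54750928 -0.04409077  0.011     ]
yaw 78.65648882292842
yaw 78.73845268260646
trig [ 0.5291 -0.2299  0.1204] gap 0.0057 from plate centre in clamp axes -0.1851 -0.022
   top at plane [ 0.5312 -0.228   0.12  ] scene [ 0.525 -0.23   0.115]
rel [ 0.5583 -0.0954  0.0745] gap 0.0039 from plate centre in clamp axes -0.0474 -0.0236
   top at plane [ 0.5602 -0.0943  0.07  ] scene [ 0.554  -0.0929  0.066 ]
head [0.5822 0.0323 0.048 ] gap 0.0 from plate centre in clamp axes 0.0825 -0.0215
   top at plane [0.5837 0.0326 0.034 ] scene [0.5779 0.0398 0.034 ]
pad [0.577  0.008  0.0536] gap 0.0032 from plate centre in clamp axes 0.0576 -0.0213
   top at plane [0.5782 0.009  0.054 ] scene [0.576  0.0067 0.054 ]
R [[-0.957, 0.291, -0.001], [0.291, 0.957, -0.001], [0.0, -0.002, -1.0]]
tool yaw err for y->-EY deg -84.62287451562658
```

```bash
python3 -m pendant '[{"rz":7.1,"hand":0},{"rz":7.1},{"rz":7.1},{"rz":7.1},{"rz":7.1},{"rz":7.1},{"rz":7.1},{"rz":7.1},{"rz":7.1},{"rz":7.1},{"rz":7.1},{"rz":6.3}]' 40
python3 -m pendant '[{"dx":-0.0289,"dy":0.0211},{"dx":-0.0289,"dy":0.0211},{"dx":-0.0289,"dy":0.0211},{"dx":-0.0289,"dy":0.0211},{"dx":-0.0289,"dy":0.0211},{"dx":-0.0289,"dy":0.0211},{"dx":-0.0289,"dy":0.0211},{"dx":-0.0289,"dy":0.0211},{"dx":-0.0289,"dy":0.0211},{"dx":-0.0289,"dy":0.0211},{"dx":-0.0289,"dy":0.0211},{"dx":-0.0289,"dy":0.0211}]'
```

```text
invalid input
invalid input
```

```bash
python3 -m pendant '[{"dx":0,"dy":0,"dz":0,"rx":0,"ry":0,"rz":7.1,"hand":0},{"dx":0,"dy":0,"dz":0,"rx":0,"ry":0,"rz":7.1,"hand":0},{"dx":0,"dy":0,"dz":0,"rx":0,"ry":0,"rz":7.1,"hand":0},{"dx":0,"dy":0,"dz":0,"rx":0,"ry":0,"rz":7.1,"hand":0},{"dx":0,"dy":0,"dz":0,"rx":0,"ry":0,"rz":7.1,"hand":0},{"dx":0,"dy":0,"dz":0,"rx":0,"ry":0,"rz":7.1,"hand":0},{"dx":0,"dy":0,"dz":0,"rx":0,"ry":0,"rz":7.1,"hand":0},{"dx":0,"dy":0,"dz":0,"rx":0,"ry":0,"rz":7.1,"hand":0},{"dx":0,"dy":0,"dz":0,"rx":0,"ry":0,"rz":7.1,"hand":0},{"dx":0,"dy":0,"dz":0,"rx":0,"ry":0,"rz":7.1,"hand":0},{"dx":0,"dy":0,"dz":0,"rx":0,"ry":0,"rz":7.1,"hand":0},{"dx":0,"dy":0,"dz":0,"rx":0,"ry":0,"rz":6.3,"hand":0}]' 40
```

```text
clock: 1.1
position: [0.1675, 0.5497, 0.2308]
ee_rot: [0.0, 0.775, 0.631, -0.0]
contact_force: [-0.4, -0.3, 0.5]
width: -0.0004
gripper_force: 0.0
```

```bash
python3 -m pendant '[{"dx":-0.0289,"dy":0.0211,"dz":0,"rx":0,"ry":0,"rz":0,"hand":0},{"dx":-0.0289,"dy":0.0211,"dz":0,"rx":0,"ry":0,"rz":0,"hand":0},{"dx":-0.0289,"dy":0.0211,"dz":0,"rx":0,"ry":0,"rz":0,"hand":0},{"dx":-0.0289,"dy":0.0211,"dz":0,"rx":0,"ry":0,"rz":0,"hand":0},{"dx":-0.0289,"dy":0.0211,"dz":0,"rx":0,"ry":0,"rz":0,"hand":0},{"dx":-0.0289,"dy":0.0211,"dz":0,"rx":0,"ry":0,"rz":0,"hand":0},{"dx":-0.0289,"dy":0.0211,"dz":0,"rx":0,"ry":0,"rz":0,"hand":0},{"dx":-0.0289,"dy":0.0211,"dz":0,"rx":0,"ry":0,"rz":0,"hand":0},{"dx":-0.0289,"dy":0.0211,"dz":0,"rx":0,"ry":0,"rz":0,"hand":0},{"dx":-0.0289,"dy":0.0211,"dz":0,"rx":0,"ry":0,"rz":0,"hand":0},{"dx":-0.0289,"dy":0.0211,"dz":0,"rx":0,"ry":0,"rz":0,"hand":0},{"dx":-0.0289,"dy":0.0211,"dz":0,"rx":0,"ry":0,"rz":0,"hand":0}]' && python3 -m pendant '[{"dx":-0.0289,"dy":0.0211,"dz":0,"rx":0,"ry":0,"rz":0,"hand":0},{"dx":-0.0289,"dy":0.0211,"dz":0,"rx":0,"ry":0,"rz":0,"hand":0},{"dx":-0.0289,"dy":0.0211,"dz":0,"rx":0,"ry":0,"rz":0,"hand":0},{"dx":-0.0289,"dy":0.0211,"dz":0,"rx":0,"ry":0,"rz":0,"hand":0},{"dx":-0.0289,"dy":0.0211,"dz":0,"rx":0,"ry":0,"rz":0,"hand":0},{"dx":-0.0289,"dy":0.0211,"dz":0.01,"rx":0,"ry":0,"rz":0,"hand":0},{"dx":-0.0289,"dy":0.0211,"dz":0.01,"rx":0,"ry":0,"rz":0,"hand":0},{"dx":-0.0289,"dy":0.0211,"dz":0.01,"rx":0,"ry":0,"rz":0,"hand":0},{"dx":-0.0289,"dy":0.0211,"dz":0.01,"rx":0,"ry":0,"rz":0,"hand":0},{"dx":-0.0289,"dy":0.0211,"dz":0.01,"rx":0,"ry":0,"rz":0,"hand":0},{"dx":-0.0289,"dy":0.0211,"dz":0.01,"rx":0,"ry":0,"rz":0.4,"hand":0},{"dx":-0.0289,"dy":0.0211,"dz":0,"rx":0,"ry":0,"rz":-0.8,"hand":0}]'
python3 - <<'E'
from h import *
p=np.array(manip.get_state()['position'])
EX=np.array([np.cos(np.radians(78.7)),np.sin(np.radians(78.7)),0]);EY=np.array([-EX[1],EX[0],0])
e=np.array([.5285,-.2298,.124])-p; print(e, 'dx',e@EX,'dy',-e@EY,'dz',-e[2], manip.get_state()['contact_force'])
for n in('scene',):
    im=manip.get_image(n)
    cv2.imwrite('pics/s2.png',cv2.resize(im['frame'][135:275,170:330,::-1],(800,700))[:600])
E
```

```text
clock: 2.1
position: [0.3476, 0.1585, 0.2312]
ee_rot: [-0.0, 0.773, 0.634, 0.0]
contact_force: [0.1, 0.8, -0.8]
width: 0.0
gripper_force: 0.0
clock: 3.1
position: [0.5264, -0.2306, 0.1686]
ee_rot: [-0.002, 0.771, 0.636, -0.001]
contact_force: [0.8, -0.0, -0.0]
width: -0.0
gripper_force: 0.0
[ 0.00210483  0.00084384 -0.0445784 ] dx 0.0012399131793659297 dy 0.0018986763142602766 dz 0.04457840249125619 [ 0.77449373 -0.01967209 -0.02904387]
```

View pics/s2.png

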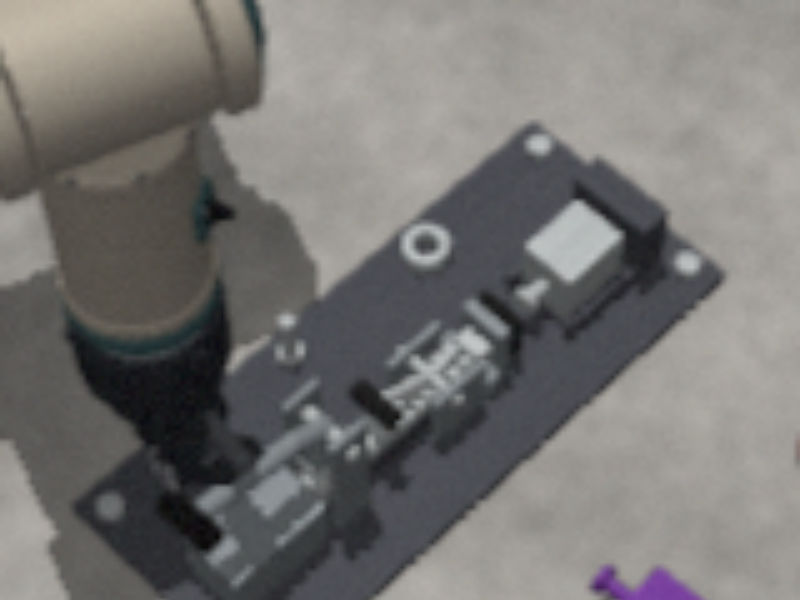

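Scene view: closed fingers hover right over the trigger bar (190,510). Next I descend and make the first stroke, which runs idle since the pad is about 17 mm short of the head.

```bash
python3 -m pendant '[{"dx":0.0005,"dy":0.001,"dz":0.01,"rx":0,"ry":0,"rz":0.4,"hand":0},{"dx":0.0005,"dy":0.001,"dz":0.01,"rx":0,"ry":0,"rz":0,"hand":0},{"dx":0,"dy":0,"dz":0.01,"rx":0,"ry":0,"rz":0,"hand":0},{"dx":0,"dy":0,"dz":0.01,"rx":0,"ry":0,"rz":0,"hand":0},{"dx":0,"dy":0,"dz":0.004,"rx":0,"ry":0,"rz":0,"hand":0},{"dx":0,"dy":0,"dz":0.004,"rx":0,"ry":0,"rz":0,"hand":0},{"dx":0,"dy":0,"dz":0.004,"rx":0,"ry":0,"rz":0,"hand":0}]' && python3 -m pendant '[{"dx":0,"dy":0,"dz":0.004,"rx":0,"ry":0,"rz":0,"hand":0},{"dx":0,"dy":0,"dz":0.004,"rx":0,"ry":0,"rz":0,"hand":0},{"dx":0,"dy":0,"dz":0.004,"rx":0,"ry":0,"rz":0,"hand":0},{"dx":0,"dy":0,"dz":0.004,"rx":0,"ry":0,"rz":0,"hand":0},{"dx":0,"dy":0,"dz":0.004,"rx":0,"ry":0,"rz":0,"hand":0},{"dx":0,"dy":0,"dz":0.004,"rx":0,"ry":0,"rz":0,"hand":0},{"dx":0,"dy":0,"dz":0.004,"rx":0,"ry":0,"rz":0,"hand":0},{"dx":0,"dy":0,"dz":0.004,"rx":0,"ry":0,"rz":0,"hand":0},{"dx":0,"dy":0,"dz":0.004,"rx":0,"ry":0,"rz":0,"hand":0}]'
```

```text
clock: 3.73
position: [0.5292, -0.2286, 0.1192]
ee_rot: [-0.0, 0.773, 0.634, -0.0]
contact_force: [-1.1, -1.9, 2.2]
width: 0.0002
gripper_force: 1.3
clock: 4.48
position: [0.5302, -0.2305, 0.084]
ee_rot: [0.002, 0.774, 0.634, -0.0]
contact_force: [-1.9, -2.7, 6.1]
width: -0.0005
gripper_force: 3.0
```

```bash
python3 -m pendant '[{"dx":0,"dy":0,"dz":0.003,"rx":0,"ry":0,"rz":0,"hand":0},{"dx":0,"dy":0,"dz":0.002,"rx":0,"ry":0,"rz":0,"hand":0},{"dx":0,"dy":0,"dz":0.001,"rx":0,"ry":0,"rz":0,"hand":0}]'; python3 -m pendant '[{"dx":0,"dy":0,"dz":0.0005,"rx":0,"ry":0,"rz":0,"hand":0},{"dx":0,"dy":0,"dz":0.0005,"rx":0,"ry":0,"rz":0,"hand":0}]'
```

```text
clock: 4.73
position: [0.5303, -0.2299, 0.0779]
ee_rot: [0.001, 0.774, 0.634, 0.0]
contact_force: [-1.5, -1.7, 5.4]
width: -0.0
gripper_force: 3.1
clock: 4.9
position: [0.5304, -0.2299, 0.0771]
ee_rot: [0.001, 0.774, 0.634, 0.0]
contact_force: [-1.9, -0.5, 6.5]
width: 0.0
gripper_force: 3.1
```

```bash
python3 -m pendant '[{"dx":0,"dy":0,"dz":0.001,"rx":0,"ry":0,"rz":0,"hand":0},{"dx":0,"dy":0,"dz":0.001,"rx":0,"ry":0,"rz":0,"hand":0}]'; python3 -m pendant '[{"dx":0,"dy":0,"dz":0.001,"rx":0,"ry":0,"rz":0,"hand":0},{"dx":0,"dy":0,"dz":0.001,"rx":0,"ry":0,"rz":0,"hand":0}]'
```

```text
clock: 5.07
position: [0.5304, -0.2296, 0.0752]
ee_rot: [0.001, 0.774, 0.634, 0.001]
contact_force: [-1.6, -1.3, 7.4]
width: 0.0002
gripper_force: 3.3
clock: 5.23
position: [0.5305, -0.2295, 0.0734]
ee_rot: [0.001, 0.774, 0.634, 0.001]
contact_force: [-2.5, -0.8, 12.3]
width: -0.0001
gripper_force: 6.3
```

Hard stop found at TCP z≈0.0735, and stroke 1 is done. Lift and make stroke 2.

```bash
python3 -m pendant '[{"dx":0,"dy":0,"dz":-0.015,"rx":0,"ry":0,"rz":0,"hand":0},{"dx":0,"dy":0,"dz":-0.015,"rx":0,"ry":0,"rz":0,"hand":0},{"dx":0,"dy":0,"dz":-0.015,"rx":0,"ry":0,"rz":0,"hand":0},{"dx":0,"dy":0,"dz":-0.015,"rx":0,"ry":0,"rz":0,"hand":0},{"dx":0,"dy":0,"dz":0,"rx":0,"ry":0,"rz":0,"hand":0},{"dx":0,"dy":0,"dz":0,"rx":0,"ry":0,"rz":0,"hand":0},{"dx":0,"dy":0,"dz":0,"rx":0,"ry":0,"rz":0,"hand":0}]'; python3 -m pendant '[{"dx":0,"dy":0,"dz":0.004,"rx":0,"ry":0,"rz":0,"hand":0},{"dx":0,"dy":0,"dz":0.004,"rx":0,"ry":0,"rz":0,"hand":0},{"dx":0,"dy":0,"dz":0.004,"rx":0,"ry":0,"rz":0,"hand":0},{"dx":0,"dy":0,"dz":0.004,"rx":0,"ry":0,"rz":0,"hand":0},{"dx":0,"dy":0,"dz":0.004,"rx":0,"ry":0,"rz":0,"hand":0},{"dx":0,"dy":0,"dz":0.004,"rx":0,"ry":0,"rz":0,"hand":0},{"dx":0,"dy":0,"dz":0.004,"rx":0,"ry":0,"rz":0,"hand":0},{"dx":0,"dy":0,"dz":0.004,"rx":0,"ry":0,"rz":0,"hand":0},{"dx":0,"dy":0,"dz":0.004,"rx":0,"ry":0,"rz":0,"hand":0},{"dx":0,"dy":0,"dz":0.004,"rx":0,"ry":0,"rz":0,"hand":0},{"dx":0,"dy":0,"dz":0.004,"rx":0,"ry":0,"rz":0,"hand":0},{"dx":0,"dy":0,"dz":0.004,"rx":0,"ry":0,"rz":0,"hand":0}]';  python3 -m pendant '[{"dx":0,"dy":0,"dz":0.004,"rx":0,"ry":0,"rz":0,"hand":0},{"dx":0,"dy":0,"dz":0.003,"rx":0,"ry":0,"rz":0,"hand":0},{"dx":0,"dy":0,"dz":0.002,"rx":0,"ry":0,"rz":0,"hand":0},{"dx":0,"dy":0,"dz":0.001,"rx":0,"ry":0,"rz":0,"hand":0}]'
```

```text
clock: 5.82
position: [0.5292, -0.2286, 0.1313]
ee_rot: [-0.001, 0.774, 0.634, 0.0]
contact_force: [-0.2, -0.4, -0.3]
width: -0.0003
gripper_force: 0.0
clock: 6.82
position: [0.5298, -0.2307, 0.0849]
ee_rot: [0.001, 0.773, 0.634, -0.0]
contact_force: [-2.3, -2.8, 7.4]
width: -0.0002
gripper_force: 3.7
clock: 7.15
position: [0.5301, -0.2296, 0.0748]
ee_rot: [0.001, 0.774, 0.634, 0.0]
contact_force: [-1.7, -1.5, 8.8]
width: -0.0001
gripper_force: 4.0
```

```bash
python3 -m pendant '[{"dx":0,"dy":0,"dz":-0.015,"rx":0,"ry":0,"rz":0,"hand":0},{"dx":0,"dy":0,"dz":-0.015,"rx":0,"ry":0,"rz":0,"hand":0},{"dx":0,"dy":0,"dz":-0.015,"rx":0,"ry":0,"rz":0,"hand":0},{"dx":0,"dy":0,"dz":-0.013,"rx":0,"ry":0,"rz":0,"hand":0},{"dx":0,"dy":0,"dz":0,"rx":0,"ry":0,"rz":0,"hand":0},{"dx":0,"dy":0,"dz":0,"rx":0,"ry":0,"rz":0,"hand":0},{"dx":0,"dy":0,"dz":0,"rx":0,"ry":0,"rz":0,"hand":0}]'; python3 -m pendant '[{"dx":0,"dy":0,"dz":0.004,"rx":0,"ry":0,"rz":0,"hand":0},{"dx":0,"dy":0,"dz":0.004,"rx":0,"ry":0,"rz":0,"hand":0},{"dx":0,"dy":0,"dz":0.004,"rx":0,"ry":0,"rz":0,"hand":0},{"dx":0,"dy":0,"dz":0.004,"rx":0,"ry":0,"rz":0,"hand":0},{"dx":0,"dy":0,"dz":0.004,"rx":0,"ry":0,"rz":0,"hand":0},{"dx":0,"dy":0,"dz":0.004,"rx":0,"ry":0,"rz":0,"hand":0}]';  python3 -m pendant '[{"dx":0,"dy":0,"dz":0.004,"rx":0,"ry":0,"rz":0,"hand":0},{"dx":0,"dy":0,"dz":0.004,"rx":0,"ry":0,"rz":0,"hand":0},{"dx":0,"dy":0,"dz":0.004,"rx":0,"ry":0,"rz":0,"hand":0}]'
```

```text
clock: 7.73
position: [0.5289, -0.2285, 0.131]
ee_rot: [-0.001, 0.774, 0.634, -0.0]
contact_force: [0.3, 0.3, -0.2]
width: 0.0002
gripper_force: 0.0
clock: 8.23
position: [0.5294, -0.2305, 0.1084]
ee_rot: [0.001, 0.773, 0.634, -0.001]
contact_force: [-2.6, -3.4, 5.8]
width: -0.0001
gripper_force: 3.0
clock: 8.48
position: [0.5293, -0.2317, 0.0976]
ee_rot: [0.002, 0.773, 0.634, -0.002]
contact_force: [-5.5, -6.6, 11.8]
width: -0.0
gripper_force: 5.9
```

```bash
python3 -m pendant '[{"dx":0,"dy":0,"dz":0.004,"rx":0,"ry":0,"rz":0,"hand":0},{"dx":0,"dy":0,"dz":0.004,"rx":0,"ry":0,"rz":0,"hand":0}]';  python3 -m pendant '[{"dx":0,"dy":0,"dz":0.004,"rx":0,"ry":0,"rz":0,"hand":0},{"dx":0,"dy":0,"dz":0.003,"rx":0,"ry":0,"rz":0,"hand":0}]'
```

```text
clock: 8.65
position: [0.5294, -0.2318, 0.0897]
ee_rot: [0.002, 0.773, 0.634, -0.001]
contact_force: [-5.4, -5.5, 8.9]
width: -0.0003
gripper_force: 4.8
clock: 8.82
position: [0.5295, -0.2313, 0.0823]
ee_rot: [0.002, 0.773, 0.634, -0.001]
contact_force: [-3.9, -4.8, 8.5]
width: -0.0002
gripper_force: 4.5
```

Pin is sliding at a roughly constant force. Finish this stroke and lift.

```bash
python3 -m pendant '[{"dx":0,"dy":0,"dz":0.004,"rx":0,"ry":0,"rz":0,"hand":0},{"dx":0,"dy":0,"dz":0.003,"rx":0,"ry":0,"rz":0,"hand":0},{"dx":0,"dy":0,"dz":0.001,"rx":0,"ry":0,"rz":0,"hand":0},{"dx":0,"dy":0,"dz":0,"rx":0,"ry":0,"rz":0,"hand":0}]';  
```

```text
clock: 9.15
position: [0.5298, -0.2303, 0.0741]
ee_rot: [0.001, 0.773, 0.634, -0.0]
contact_force: [-3.1, -2.3, 9.1]
width: 0.0
gripper_force: 4.7
```

```bash
python3 -m pendant '[{"dx":0,"dy":0,"dz":-0.015,"rx":0,"ry":0,"rz":0,"hand":0},{"dx":0,"dy":0,"dz":-0.015,"rx":0,"ry":0,"rz":0,"hand":0},{"dx":0,"dy":0,"dz":-0.015,"rx":0,"ry":0,"rz":0,"hand":0},{"dx":0,"dy":0,"dz":-0.014,"rx":0,"ry":0,"rz":0,"hand":0},{"dx":0,"dy":0,"dz":0,"rx":0,"ry":0,"rz":0,"hand":0},{"dx":0,"dy":0,"dz":0,"rx":0,"ry":0,"rz":0,"hand":0},{"dx":0,"dy":0,"dz":0,"rx":0,"ry":0,"rz":0,"hand":0}]'; python3 -m pendant '[{"dx":0,"dy":0,"dz":0.004,"rx":0,"ry":0,"rz":0,"hand":0},{"dx":0,"dy":0,"dz":0.004,"rx":0,"ry":0,"rz":0,"hand":0},{"dx":0,"dy":0,"dz":0.003,"rx":0,"ry":0,"rz":0,"hand":0},{"dx":0,"dy":0,"dz":0.003,"rx":0,"ry":0,"rz":0,"hand":0}]';  python3 -m pendant '[{"dx":0,"dy":0,"dz":0.003,"rx":0,"ry":0,"rz":0,"hand":0},{"dx":0,"dy":0,"dz":0.003,"rx":0,"ry":0,"rz":0,"hand":0}]'
```

```text
clock: 9.73
position: [0.5289, -0.2285, 0.131]
ee_rot: [-0.001, 0.774, 0.634, -0.0]
contact_force: [0.0, -0.1, -0.4]
width: -0.0003
gripper_force: 0.0
clock: 10.07
position: [0.5291, -0.2296, 0.1175]
ee_rot: [-0.0, 0.773, 0.634, -0.001]
contact_force: [-2.0, -2.8, 3.5]
width: -0.0
gripper_force: 1.7
clock: 10.23
position: [0.5294, -0.2301, 0.1123]
ee_rot: [0.001, 0.773, 0.634, -0.001]
contact_force: [-3.3, -4.2, 5.1]
width: -0.0002
gripper_force: 2.9
```

```bash
python3 -c "
from h import *
im=manip.get_image('scene')
cv2.imwrite('pics/s3.png',cv2.resize(im['frame'][165:245,220:320,::-1],(750,600),interpolation=cv2.INTER_CUBIC))"
```

```text
(no output)
```

View pics/s3.png

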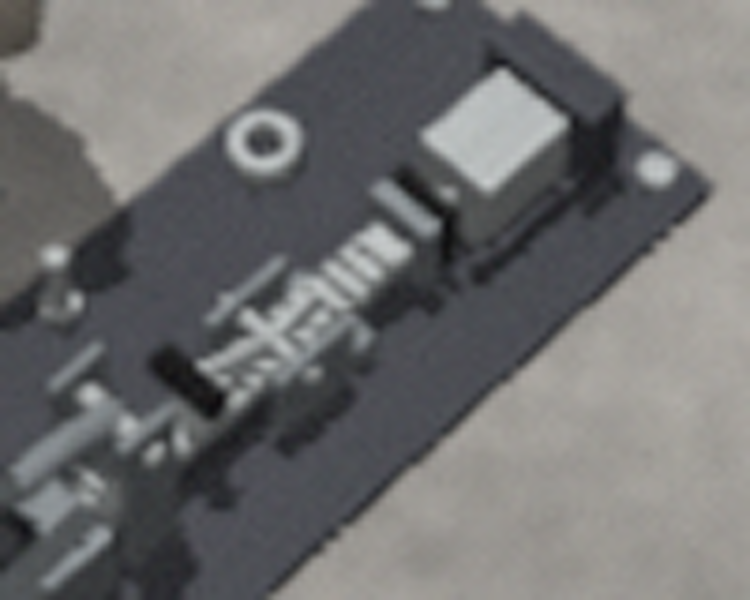

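The pad, at about (430,195), now stands just short of the block's face, with the head close to it and the block near the stop. I'll continue in small steps, watching the force.

```bash
for i in 1; do python3 -m pendant '[{"dx":0,"dy":0,"dz":0.003,"rx":0,"ry":0,"rz":0,"hand":0},{"dx":0,"dy":0,"dz":0.003,"rx":0,"ry":0,"rz":0,"hand":0}]'; done | egrep 'pos|contact'
```

```text
position: [0.5295, -0.2307, 0.1071]
contact_force: [-4.9, -5.3, 9.9]
```

```bash
python3 -m pendant '[{"dx":0,"dy":0,"dz":0.002,"rx":0,"ry":0,"rz":0,"hand":0},{"dx":0,"dy":0,"dz":0.002,"rx":0,"ry":0,"rz":0,"hand":0}]' | egrep 'pos|contact'
```

```text
position: [0.5294, -0.2312, 0.1037]
contact_force: [-5.6, -5.5, 10.8]
```

```bash
python3 -m pendant '[{"dx":0,"dy":0,"dz":0.002,"rx":0,"ry":0,"rz":0,"hand":0},{"dx":0,"dy":0,"dz":0.002,"rx":0,"ry":0,"rz":0,"hand":0}]' | egrep 'pos|contact'
```

```text
position: [0.5294, -0.2316, 0.1]
contact_force: [-5.5, -6.4, 11.8]
```

```bash
python3 -m pendant '[{"dx":0,"dy":0,"dz":0.002,"rx":0,"ry":0,"rz":0,"hand":0},{"dx":0,"dy":0,"dz":0.002,"rx":0,"ry":0,"rz":0,"hand":0}]' | egrep 'pos|contact'
```

```text
position: [0.5293, -0.2319, 0.0962]
contact_force: [-6.2, -7.5, 11.7]
```

```bash
python3 -m pendant '[{"dx":0,"dy":0,"dz":0.002,"rx":0,"ry":0,"rz":0,"hand":0},{"dx":0,"dy":0,"dz":0.002,"rx":0,"ry":0,"rz":0,"hand":0}]' | egrep 'pos|contact'
```

```text
position: [0.5293, -0.232, 0.0921]
contact_force: [-5.7, -7.1, 11.1]
```

```bash
python3 -m pendant '[{"dx":0,"dy":0,"dz":0.002,"rx":0,"ry":0,"rz":0,"hand":0},{"dx":0,"dy":0,"dz":0.002,"rx":0,"ry":0,"rz":0,"hand":0}]' | egrep 'pos|contact'
```

```text
position: [0.5296, -0.2316, 0.0879]
contact_force: [-4.2, -5.3, 9.8]
```

```bash
python3 -m pendant '[{"dx":0,"dy":0,"dz":0.002,"rx":0,"ry":0,"rz":0,"hand":0},{"dx":0,"dy":0,"dz":0.002,"rx":0,"ry":0,"rz":0,"hand":0}]' | egrep 'pos|contact'
```

```text
position: [0.5297, -0.2315, 0.0843]
contact_force: [-4.5, -5.2, 14.2]
```

```bash
python3 -m pendant '[{"dx":0,"dy":0,"dz":0.002,"rx":0,"ry":0,"rz":0,"hand":0},{"dx":0,"dy":0,"dz":0.002,"rx":0,"ry":0,"rz":0,"hand":0}]' | egrep 'pos|contact'
```

```text
position: [0.5297, -0.2313, 0.0808]
contact_force: [-5.9, -4.8, 17.0]
```

Force is climbing from 10 to 17 N over 7 mm, so the pin is home (about 35 N squeeze). Hold.

```bash
python3 -m pendant '[{"dx":0,"dy":0,"dz":0,"rx":0,"ry":0,"rz":0,"hand":0},{"dx":0,"dy":0,"dz":0,"rx":0,"ry":0,"rz":0,"hand":0}]' | egrep 'pos|contact'; python3 -m pendant '[{"dx":0,"dy":0,"dz":0,"rx":0,"ry":0,"rz":0,"hand":0},{"dx":0,"dy":0,"dz":0,"rx":0,"ry":0,"rz":0,"hand":0},{"dx":0,"dy":0,"dz":0,"rx":0,"ry":0,"rz":0,"hand":0},{"dx":0,"dy":0,"dz":0,"rx":0,"ry":0,"rz":0,"hand":0},{"dx":0,"dy":0,"dz":0,"rx":0,"ry":0,"rz":0,"hand":0},{"dx":0,"dy":0,"dz":0,"rx":0,"ry":0,"rz":0,"hand":0},{"dx":0,"dy":0,"dz":0,"rx":0,"ry":0,"rz":0,"hand":0},{"dx":0,"dy":0,"dz":0,"rx":0,"ry":0,"rz":0,"hand":0},{"dx":0,"dy":0,"dz":0,"rx":0,"ry":0,"rz":0,"hand":0},{"dx":0,"dy":0,"dz":0,"rx":0,"ry":0,"rz":0,"hand":0},{"dx":0,"dy":0,"dz":0,"rx":0,"ry":0,"rz":0,"hand":0},{"dx":0,"dy":0,"dz":0,"rx":0,"ry":0,"rz":0,"hand":0}]'
```

```text
position: [0.5297, -0.2313, 0.0809]
contact_force: [-5.8, -4.7, 15.3]
clock: 12.78
position: [0.5297, -0.2313, 0.081]
ee_rot: [0.002, 0.773, 0.634, -0.001]
contact_force: [-5.9, -5.1, 15.4]
width: 0.0
gripper_force: 7.8
```

```bash
python3 -m pendant '[{"dx":0,"dy":0,"dz":-0.01,"rx":0,"ry":0,"rz":0,"hand":0},{"dx":0,"dy":0,"dz":-0.015,"rx":0,"ry":0,"rz":0,"hand":0},{"dx":0,"dy":0,"dz":-0.015,"rx":0,"ry":0,"rz":0,"hand":0},{"dx":0,"dy":0,"dz":-0.02,"rx":0,"ry":0,"rz":0,"hand":0},{"dx":0,"dy":0,"dz":-0.02,"rx":0,"ry":0,"rz":0,"hand":0},{"dx":0,"dy":0,"dz":-0.02,"rx":0,"ry":0,"rz":0,"hand":0},{"dx":0,"dy":0,"dz":0,"rx":0,"ry":0,"rz":0,"hand":0}]' | egrep 'pos|contact'; python3 -m pendant '[{"dx":0.023,"dy":0,"dz":0,"rx":0,"ry":0,"rz":0,"hand":0},{"dx":0.023,"dy":0,"dz":0,"rx":0,"ry":0,"rz":0,"hand":0},{"dx":0.023,"dy":0,"dz":0,"rx":0,"ry":0,"rz":0,"hand":0},{"dx":0.023,"dy":0,"dz":0,"rx":0,"ry":0,"rz":0,"hand":0},{"dx":0.023,"dy":0.001,"dz":0,"rx":0,"ry":0,"rz":0,"hand":0},{"dx":0.023,"dy":0,"dz":0,"rx":0,"ry":0,"rz":0,"hand":0},{"dx":0,"dy":0,"dz":0.02,"rx":0,"ry":0,"rz":0,"hand":0},{"dx":0,"dy":0,"dz":0.02,"rx":0,"ry":0,"rz":0,"hand":0},{"dx":0,"dy":0,"dz":0.02,"rx":0,"ry":0,"rz":0,"hand":0},{"dx":0,"dy":0,"dz":0.015,"rx":0,"ry":0,"rz":0,"hand":0},{"dx":0,"dy":0,"dz":0,"rx":0,"ry":0,"rz":0,"hand":0}]'; python3 -c "
from h import *
im=manip.get_image('scene')
cv2.imwrite('pics/s4.png',cv2.resize(im['frame'][165:245,220:320,::-1],(750,600),interpolation=cv2.INTER_CUBIC))"
```

```text
position: [0.532, -0.2295, 0.1819]
contact_force: [0.8, -0.3, 0.6]
clock: 14.28
position: [0.5546, -0.0924, 0.099]
ee_rot: [-0.004, 0.774, 0.634, -0.002]
contact_force: [-0.6, -0.2, 0.3]
width: -0.0002
gripper_force: 0.0
```

View pics/s4.png

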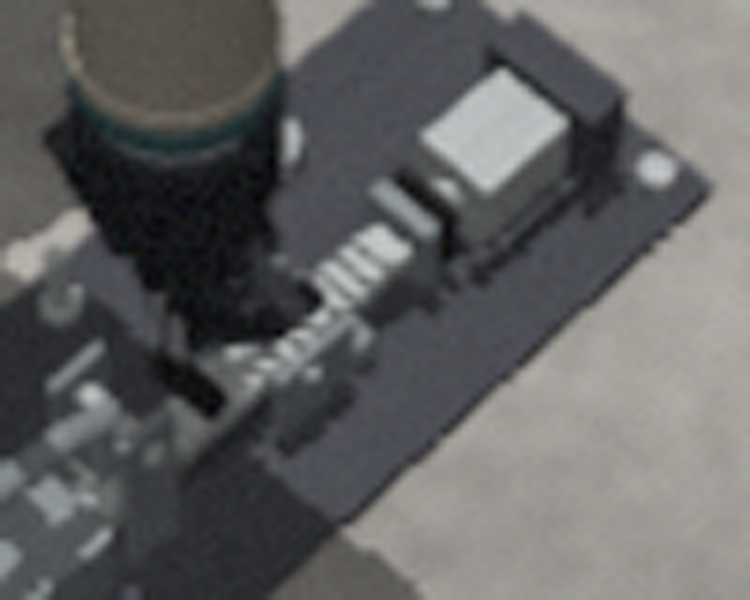

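The finger is over the release bar (190,380) and the head sits flat on the block. Press slowly.

```bash
python3 -m pendant '[{"dx":0,"dy":0.001,"dz":0.004,"rx":0,"ry":0,"rz":0,"hand":0},{"dx":0,"dy":0.001,"dz":0.004,"rx":0,"ry":0,"rz":0,"hand":0},{"dx":0,"dy":0,"dz":0.004,"rx":0,"ry":0,"rz":0,"hand":0},{"dx":0,"dy":0,"dz":0.004,"rx":0,"ry":0,"rz":0,"hand":0},{"dx":0,"dy":0,"dz":0.004,"rx":0,"ry":0,"rz":0,"hand":0},{"dx":0,"dy":0,"dz":0.004,"rx":0,"ry":0,"rz":0,"hand":0},{"dx":0,"dy":0,"dz":0.004,"rx":0,"ry":0,"rz":0,"hand":0},{"dx":0,"dy":0,"dz":0.004,"rx":0,"ry":0,"rz":0,"hand":0}]' |  egrep 'pos|contact'; python3 -m pendant '[{"dx":0,"dy":0,"dz":0.003,"rx":0,"ry":0,"rz":0,"hand":0},{"dx":0,"dy":0,"dz":0.003,"rx":0,"ry":0,"rz":0,"hand":0}]' |  egrep 'pos|contact'
```

```text
position: [0.5597, -0.0949, 0.0711]
contact_force: [-0.8, -3.0, 3.7]
position: [0.56, -0.0951, 0.0654]
contact_force: [0.2, -0.9, 2.5]
```

```bash
python3 -m pendant '[{"dx":0,"dy":0,"dz":0.002,"rx":0,"ry":0,"rz":0,"hand":0},{"dx":0,"dy":0,"dz":0.002,"rx":0,"ry":0,"rz":0,"hand":0}]' |  egrep 'pos|contact'
```

```text
position: [0.5601, -0.095, 0.0615]
contact_force: [-2.0, -3.2, 4.8]
```

```bash
python3 -m pendant '[{"dx":0,"dy":0,"dz":0.002,"rx":0,"ry":0,"rz":0,"hand":0},{"dx":0,"dy":0,"dz":0.002,"rx":0,"ry":0,"rz":0,"hand":0}]' |  egrep 'pos|contact';python3 -m pendant '[{"dx":0,"dy":0,"dz":0.001,"rx":0,"ry":0,"rz":0,"hand":0},{"dx":0,"dy":0,"dz":0.001,"rx":0,"ry":0,"rz":0,"hand":0}]' |  egrep 'pos|contact'
```

```text
position: [0.5603, -0.0949, 0.0581]
contact_force: [-4.8, -2.1, 23.0]
position: [0.5604, -0.0949, 0.058]
contact_force: [-5.4, -1.8, 26.5]
```

Hard on its stop. Keep it pressed for 2 s.

```bash
for i in 1; do python3 -m pendant '[{"dx":0,"dy":0,"dz":-0.001,"rx":0,"ry":0,"rz":0,"hand":0},{"dx":0,"dy":0,"dz":0,"rx":0,"ry":0,"rz":0,"hand":0},{"dx":0,"dy":0,"dz":0,"rx":0,"ry":0,"rz":0,"hand":0},{"dx":0,"dy":0,"dz":0,"rx":0,"ry":0,"rz":0,"hand":0},{"dx":0,"dy":0,"dz":0,"rx":0,"ry":0,"rz":0,"hand":0},{"dx":0,"dy":0,"dz":0,"rx":0,"ry":0,"rz":0,"hand":0},{"dx":0,"dy":0,"dz":0,"rx":0,"ry":0,"rz":0,"hand":0},{"dx":0,"dy":0,"dz":0,"rx":0,"ry":0,"rz":0,"hand":0},{"dx":0,"dy":0,"dz":0,"rx":0,"ry":0,"rz":0,"hand":0},{"dx":0,"dy":0,"dz":0,"rx":0,"ry":0,"rz":0,"hand":0},{"dx":0,"dy":0,"dz":0,"rx":0,"ry":0,"rz":0,"hand":0},{"dx":0,"dy":0,"dz":0,"rx":0,"ry":0,"rz":0,"hand":0}]' |  egrep 'pos|contact';python3 -m pendant '[{"dx":0,"dy":0,"dz":0,"rx":0,"ry":0,"rz":0,"hand":0},{"dx":0,"dy":0,"dz":0,"rx":0,"ry":0,"rz":0,"hand":0},{"dx":0,"dy":0,"dz":0,"rx":0,"ry":0,"rz":0,"hand":0},{"dx":0,"dy":0,"dz":0,"rx":0,"ry":0,"rz":0,"hand":0},{"dx":0,"dy":0,"dz":0,"rx":0,"ry":0,"rz":0,"hand":0},{"dx":0,"dy":0,"dz":0,"rx":0,"ry":0,"rz":0,"hand":0},{"dx":0,"dy":0,"dz":0,"rx":0,"ry":0,"rz":0,"hand":0},{"dx":0,"dy":0,"dz":0,"rx":0,"ry":0,"rz":0,"hand":0},{"dx":0,"dy":0,"dz":0,"rx":0,"ry":0,"rz":0,"hand":0},{"dx":0,"dy":0,"dz":0,"rx":0,"ry":0,"rz":0,"hand":0},{"dx":0,"dy":0,"dz":0,"rx":0,"ry":0,"rz":0,"hand":0},{"dx":0,"dy":0,"dz":0,"rx":0,"ry":0,"rz":0,"hand":0}]'; done;  python3 -c "
from h import *
im=manip.get_image('scene')
cv2.imwrite('pics/s5.png',cv2.resize(im['frame'][165:245,220:320,::-1],(750,600),interpolation=cv2.INTER_CUBIC))"
```

```text
position: [0.5603, -0.0949, 0.0583]
contact_force: [-2.4, -2.9, 14.5]
clock: 17.67
position: [0.5603, -0.0949, 0.0583]
ee_rot: [0.001, 0.773, 0.634, 0.0]
contact_force: [-3.2, -2.2, 15.0]
width: -0.0
gripper_force: 7.4
```

View pics/s5.png

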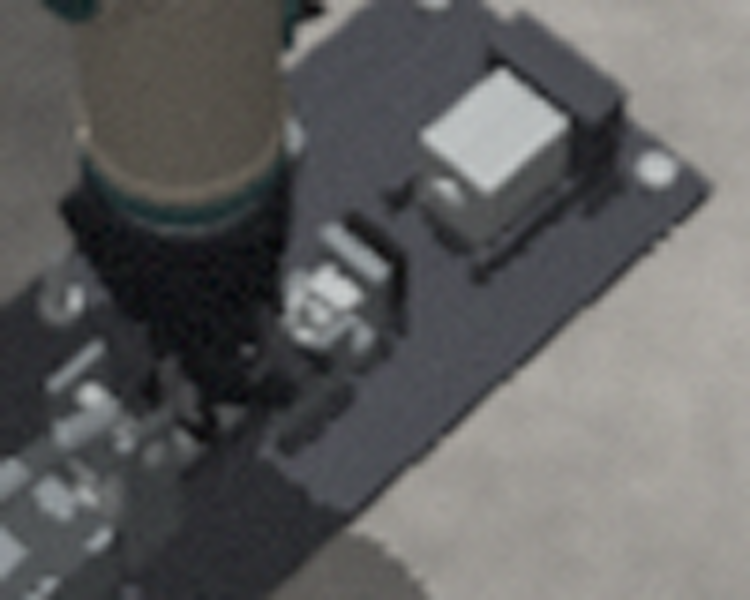

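The pad is back at pixel (269.6,198.3), against (269.4,198) at the start, so the jaw is fully back. The pin head is flat on the block at (447,190). Lift straight off.

```bash
python3 -m pendant '[{"dx":0,"dy":0,"dz":-0.01,"rx":0,"ry":0,"rz":0,"hand":0},{"dx":0,"dy":0,"dz":-0.01,"rx":0,"ry":0,"rz":0,"hand":0},{"dx":0,"dy":0,"dz":-0.02,"rx":0,"ry":0,"rz":0,"hand":0},{"dx":0,"dy":0,"dz":-0.02,"rx":0,"ry":0,"rz":0,"hand":0},{"dx":0,"dy":0,"dz":-0.03,"rx":0,"ry":0,"rz":0,"hand":0},{"dx":0,"dy":0,"dz":-0.03,"rx":0,"ry":0,"rz":0,"hand":0},{"dx":0,"dy":0,"dz":-0.02,"rx":0,"ry":0,"rz":0,"hand":0},{"dx":0,"dy":0,"dz":0,"rx":0,"ry":0,"rz":0,"hand":0},{"dx":0,"dy":0,"dz":0,"rx":0,"ry":0,"rz":0,"hand":0},{"dx":0,"dy":0,"dz":0,"rx":0,"ry":0,"rz":0,"hand":0}]' && python3 -c "
from rig import manip
print(manip.sign_off())"
```

```text
clock: 18.55
position: [0.5588, -0.0938, 0.1952]
ee_rot: [-0.001, 0.774, 0.634, -0.0]
contact_force: [-0.4, -0.3, -0.3]
width: 0.0002
gripper_force: 0.0
the job is handed in; nothing more can be done
None
```

The pin was pressed home in four strokes and held over 1 s at about 15 N on the trigger (roughly 30 N squeeze). I then held the release down until the camera showed the jaw back at its starting place, and handed the job in at 18.6 s with the robot clear of everything; no verdict was shown.

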